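Return the carving gouges to their tray in order of width

ROBOT

A 6-joint arm with a two-finger parallel gripper is mounted at the origin on the work surface. World frame = base frame: x ahead of the robot, y to its left, z up, the work surface at z = 0. Lengths are in m, angles in rad, forces in N, time in s.
With the tool pointing down it reaches from about 0.375 to 0.975 m from the base axis. Payload 3.8 kg.
Tool frame: the origin (TCP) lies at the very end of the fingers, on their centre line; the grasp point (between the pads) lies 19 mm behind it; z points along the fingers, y is the line along which they close (so a half turn about z gives the same grasp; the last joint's range is limited). The gripper opens to 88 mm and grips with 3 to 60 N. Pads are 18 mm wide; open, the fingers measure 123 mm over their backs; the gripper's body (75 mm by 187 mm) begins 45 mm behind the grasp point.
Start: joints at [-1.213, 0.264, 1.604, -0, 1.274, -0.037], TCP at [0.26, -0.623, 0.239] pointing down, gripper open.
Joint ranges: [-2.63, 2.63], [-0.94, 2.18], [0.31, 2.57], [-1.31, 4.45], [0, 2.66], [-2.55, 2.55]. Speed limits (rad/s): [2.57, 2.57, 3.14, 3.14, 3.14, 3.14].

INTERFACE

Orientations are given as a unit quaternion [w, x, y, z].
In Python, from station import bot gives the robot as it stands.
- The arm moves only by the tool drive_tool, never from a script. Its argument "deltas" is a list of rows, each a list of 7 numbers: the opening, from 0 (shut) to 1 (fully open), then the shift along the tool's x, y, z in units of 25 mm (1.0 is 25 mm), then the turn, a rotation vector about the tool's x, y, z in units of 6 degrees (1.0 is 6 degrees). A call has 1 to 12 rows; each row shifts and turns the commanded pose from where the row before left it, along the tool's axes as they then stand; what a row does not reach is not made up. A row lasts 1/10 s, in which the tool goes at most 50 mm and 8.59 degrees, less where a joint would pass 70% of its speed; a pose out of reach is approached as far as the arm can. A call is refused whole if a number of a shift passes 1 or a number of a turn 1, either way. A call with a gripper value outside its range is refused whole. The fingers move at their own pace and stop on an object; the grip force is fixed at half the most. Time passes only in rows, so rows that do not move let the fingers close. It gives the time, the measured TCP pose, the force, the opening and the grip force at its end, in the units of the state.
- bot.read_state(): the state, without advancing time (a new reading comes with each control period).
- bot.get_image(name): name is "side" or "top" or "wrist"; returns a dict with "color" (400x640x3 uint8, red, green, blue), "fx", "fy", "cx", "cy" (pixels), "D" ([k1, k2, p1, p2, k3] as OpenCV has them; the pictures are not rectified), "extrinsics" (4x4, takes a point from camera to world coordinates); the wrist camera has in their place "T_tool_cam" (4x4, takes a point from camera to tool coordinates, whose origin is the TCP and whose axes are the flange's). Camera axes: x right, y down, z forward; pixel columns grow to the right and rows downward; lengths in m; the calibration is good to about 2 mm. A picture is of the moment at which its call begins: read the wrist's pose just before it. There is no depth.
- bot.sign_off(): hands the job in; it is judged then, once.
The state is a dict: "time_s": time; "joints": joint angles; "joint_vel": joint speeds; "effort": joint torques, N m; "tcp_pos": TCP position; "eef_rot": TCP orientation; "force": force on the tool from outside, world axes, zero at the start; "wrist_torque": the same for the moment, N m; "grip_width": opening from 0.0 (shut) to 1.0 (fully open); "gripper_force": force on a finger pad.
Only numpy, scipy, OpenCV 4.12 (cv2) and the standard library are available. Lean on these libraries where they do the work, as an engineer would, in place of code of your own. Each camera call takes 0.05 s, during which the arm holds its last target. There are 200 camera calls.

TASK

Put the four carving gouges back in the gouge tray in order of blade width, the narrowest in the leftmost place and the widest in the rightmost as you stand at the robot, each lying level, hollow side up, with its handle in the wide notch and its shank in the narrow notch of its own place. The file and the screwdriver do not belong in the tray: leave them and the honing stone where they are. Lay the gouges in, do not drop them.

Things in the scene. Friction and masses are not known exactly. Their poses are not given: they have to be found in the camera images.
- tray: Fixed low plywood tray 236x316, lip 20 high, floor at z 10 (mm). Two bearers across it: at tray x -83 (16 thick) with four wide notches 38 to 50, floor z 24, posts to z 38; at x +34 (10 thick) with narrow notches 20 to 24, floor z 32, posts to z 46. Places at y +105 (leftmost), +35, -35, -105. Origin: underside centre on the bench; x: from wide to narrow notches, away from robot; y: left; z: up.
- gouge_10: Gouge, narrowest blade (10 mm at its edge), 0.1 kg. Eight-sided light wood handle 25 wide, 25 high, x -78 to +32; brass ferrule d16 to +44, shank d8 to +74, bright hollow blade to +130, clear of the bench. Origin: handle underside near the balance point; grip there across y; x: to the edge; z: up. In its place: origin at tray x -25, z 24, its x along tray x; fingers fit between the bearers.
- gouge_19: Gouge, second narrowest blade (19 mm at its edge), 0.1 kg. Eight-sided light wood handle 25 wide, 25 high, x -78 to +32; brass ferrule d16 to +44, shank d8 to +74, bright hollow blade to +130, clear of the bench. Origin: handle underside near the balance point; grip there across y; x: to the edge; z: up. In its place: origin at tray x -25, z 24, its x along tray x; fingers fit between the bearers.
- gouge_28: Gouge, second widest blade (28 mm at its edge), 0.1 kg. Eight-sided light wood handle 25 wide, 25 high, x -78 to +32; brass ferrule d16 to +44, shank d8 to +74, bright hollow blade to +130, clear of the bench. Origin: handle underside near the balance point; grip there across y; x: to the edge; z: up. In its place: origin at tray x -25, z 24, its x along tray x; fingers fit between the bearers.
- gouge_40: Gouge, widest blade (40 mm at its edge), 0.1 kg. Eight-sided light wood handle 25 wide, 25 high, x -78 to +32; brass ferrule d16 to +44, shank d8 to +74, bright hollow blade to +130, clear of the bench. Origin: handle underside near the balance point; grip there across y; x: to the edge; z: up. In its place: origin at tray x -25, z 24, its x along tray x; fingers fit between the bearers.
- file: Flat file, does not belong in the tray: rounded light wooden handle with a waist, 25 mm thick, x = -68 to +32 mm, steel ferrule, and a flat dark cross-hatched blade 20 mm wide, straight-sided, to x = +135 mm. Origin under the handle, x along the tool to its end, z up.
- screwdriver: Screwdriver, does not belong in the tray: dark wooden bulb handle 30 mm thick, x = -70 to +22 mm, no ferrule, and a thin round shank 6 mm in diameter to a small flat tip at x = +130 mm. Origin under the handle, x along the tool to its tip, z up.
- stone: Small grey honing stone in a wooden holder, 130 x 52 mm and 28 mm high; to be left alone. Origin: centre of its underside; x along its length, z up. (Beyond the tray, past x = 0.8 m, a dark wooden mallet stands on its head, 86 mm in diameter and 236 mm tall: keep clear of it.)
There are look-alikes about, which are no part of the job. What is shaped like the gouge_19 but purple is not meant.

How it is judged:
At the end, for the whole second after the job is handed in: Gouges released and at rest in their own places, narrowest leftmost to widest rightmost: origin within 15 mm along, 12 mm across, 7 mm in height; within 0.17 rad of the tray's x, 0.1 rad of level. File, screwdriver and stone within 25 mm of where they were (x of gouge_10 in the frame of tray between -0.04 and -0.01 m and y of gouge_10 in the frame of tray between 0.093 and 0.117 m and z of gouge_10 in the frame of tray between 0.018 and 0.032 m and angle between the x axis of each of gouge_10, gouge_19, gouge_28, gouge_40 and the x axis of tray, either way round below 0.17 rad and angle between each of gouge_10, gouge_19, gouge_28, gouge_40's own z axis and vertical below 0.1 rad and linear speed of each of gouge_10, gouge_19, gouge_28, gouge_40 below 0.02 m/s and angular speed of each of gouge_10, gouge_19, gouge_28, gouge_40 below 0.2 rad/s and contact force between the fingers and gouge_10 below 0.1 N and x of gouge_19 in the frame of tray between -0.04 and -0.01 m and y of gouge_19 in the frame of tray between 0.023 and 0.047 m and z of gouge_19 in the frame of tray between 0.018 and 0.032 m and contact force between the fingers and gouge_19 below 0.1 N and x of gouge_28 in the frame of tray between -0.04 and -0.01 m and y of gouge_28 in the frame of tray between -0.047 and -0.023 m and z of gouge_28 in the frame of tray between 0.018 and 0.032 m and contact force between the fingers and gouge_28 below 0.1 N and x of gouge_40 in the frame of tray between -0.04 and -0.01 m and y of gouge_40 in the frame of tray between -0.117 and -0.093 m and z of gouge_40 in the frame of tray between 0.018 and 0.032 m and contact force between the fingers and gouge_40 below 0.1 N and distance of each of file, screwdriver, stone from where it was at the start of the episode below 0.025 m); the robot touches nothing.
It fails at once if the file or the screwdriver is moved more than 25 mm (distance of any of file, screwdriver from where it was at the start of the episode above 0.025 m).
It fails at once if the honing stone is moved more than 25 mm (distance of stone from where it was at the start of the episode above 0.025 m).
It fails at once if a gouge is dropped or thrown (faster than 0.7 m/s with no finger touching it, a fall of about 25 mm) ((linear speed of gouge_10 above 0.7 m/s and contact force between the fingers and gouge_10 below 0.1 N) or (linear speed of gouge_19 above 0.7 m/s and contact force between the fingers and gouge_19 below 0.1 N) or (linear speed of gouge_28 above 0.7 m/s and contact force between the fingers and gouge_28 below 0.1 N) or (linear speed of gouge_40 above 0.7 m/s and contact force between the fingers and gouge_40 below 0.1 N)).
It also fails if it takes over 109 s, if anything falls off the work surface, if the arm or the gripper's body presses on something with over 40 N, if the wrist force passes 120 N, or if a joint passes its speed limit or range.

## Working session

There is one attempt and no reset: what is moved stays moved. The work goes in short steps, Python scripts to look and compute and a tool call to move; the robot and the scene stay as the last step left them, time stands still between calls to the robot, and variables do not carry over. Pictures are saved under pics/ and viewed, at most 14 in all, crops included, and the job is handed in when it is done.

Besides the shell and the picture viewer there is one more tool, called after "Call:" in YAML: its name, and indented under it one key for each argument. drive_tool: Moves the arm, as the interface text tells. Its arguments: {"type":"object","properties":{"deltas":{"type":"array","items":{"type":"array","items":{"type":"number"}}}},"required":["deltas"]}

```bash
mkdir -p pics; cat > h.py <<'E'
from station import bot
import numpy as np, cv2, sys
from scipy.spatial.transform import Rotation as R
def snap(name,fn):
    s=bot.read_state(); im=bot.get_image(name)
    cv2.imwrite('pics/'+fn+'.png',im['color'][:,:,::-1])
    K=np.array([[im['fx'],0,im['cx']],[0,im['fy'],im['cy']],[0,0,1]])
    if name=='wrist':
        T=np.eye(4);q=s['eef_rot'];T[:3,:3]=R.from_quat([q[1],q[2],q[3],q[0]]).as_matrix();T[:3,3]=s['tcp_pos'];E=T@im['T_tool_cam']
    else: E=np.array(im['extrinsics'])
    np.savez('pics/'+fn+'.npz',K=K,D=np.array(im['D']),E=E)
    return s
def ray(fn,uv):
    d=np.load('pics/'+fn+'.npz')
    p=cv2.undistortPoints(np.array(uv,float).reshape(-1,1,2),d['K'],d['D'])[:,0]
    v=np.c_[p,np.ones(len(p))]@d['E'][:3,:3].T
    return d['E'][:3,3],v
def onz(fn,uv,z):
    o,v=ray(fn,uv); return o+v*((z-o[2])/v[:,2])[:,None]
def tri(f1,uv1,f2,uv2):
    o1,v1=ray(f1,uv1);o2,v2=ray(f2,uv2);out=[]
    for a,b in zip(v1,v2):
        t=np.linalg.lstsq(np.c_[a,-b],o2-o1,rcond=None)[0]
        p,q=o1+a*t[0],o2+b*t[1]; out.append(np.r_[(p+q)/2,np.linalg.norm(p-q)])
    return np.array(out)
def proj(fn,P):
    d=np.load('pics/'+fn+'.npz');E=np.linalg.inv(d['E'])
    return cv2.projectPoints(np.array(P,float),cv2.Rodrigues(E[:3,:3])[0],E[:3,3],d['K'],d['D'])[0][:,0]
E
python3 - <<'E'
from h import *
np.set_printoptions(precision=3,suppress=True)
for n in('top','side','wrist'):
    s=snap(n,n+'0'); d=np.load(f'pics/{n}0.npz'); print(n,d['K'][0],d['E'])
print(s)
E
```

```text
top [479.504   0.    311.094] [[-0.014 -0.994  0.112  0.285]
 [-1.     0.013 -0.012  0.079]
 [ 0.011 -0.112 -0.994  1.329]
 [ 0.     0.     0.     1.   ]]
side [406.467   0.    323.535] [[-0.999 -0.027  0.021  0.415]
 [-0.033  0.674 -0.738  0.874]
 [ 0.005 -0.738 -0.674  0.765]
 [ 0.     0.     0.     1.   ]]
wrist [276.285   0.    315.39 ] [[ 0.385 -0.89  -0.246  0.323]
 [-0.923 -0.371 -0.101 -0.598]
 [-0.001  0.266 -0.964  0.384]
 [ 0.     0.     0.     1.   ]]
{'time_s': 0.1, 'joints': array([-1.213,  0.265,  1.605,  0.   ,  1.274, -0.037]), 'joint_vel': array([-0.001, -0.001, -0.003, -0.001, -0.001,  0.   ]), 'effort': array([  0.001, -50.362, -35.807,   0.073,   0.023,  -0.   ]), 'tcp_pos': array([ 0.259, -0.622,  0.238]), 'eef_rot': array([-0.001,  0.981,  0.196, -0.   ]), 'force': array([ 0.035, -0.396,  0.031]), 'wrist_torque': array([-0.066, -0.018,  0.024]), 'gripper_force': 0.0, 'grip_width': 0.9990328490584579}
```

View pics/top0.png

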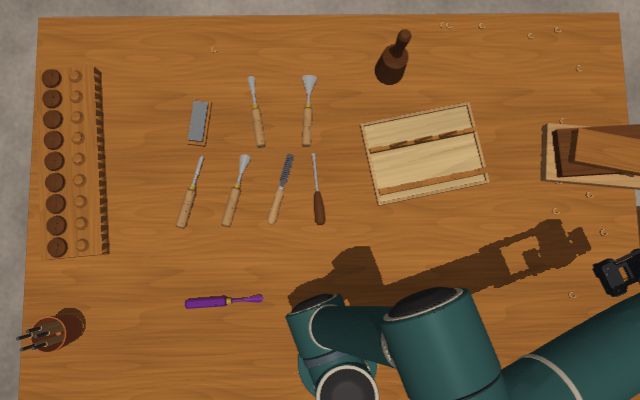

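View pics/side0.png

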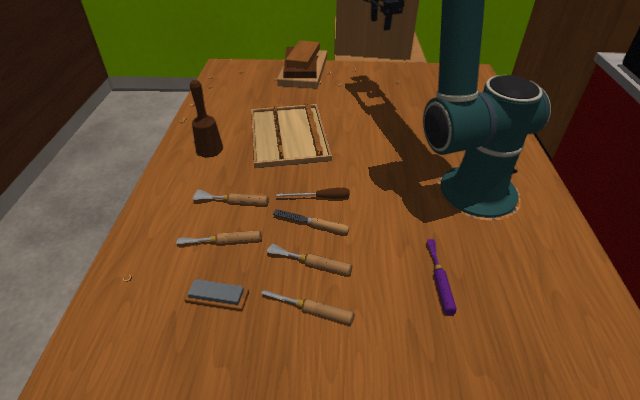

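The top view shows four wood-handled gouges with blades at pixels (200,160), (244,160), (252,80) and (309,82). The file is at (282,190), the screwdriver at (318,190), the stone at (199,122), the purple look-alike at (224,300) and the tray at (425,153). I'll enlarge crops of both views to compare blade widths and read points.

```bash
python3 - <<'E'
from h import *
def crop(fn,x,y,w,h,k,out,step):
    im=cv2.imread(f'pics/{fn}.png')[y:y+h,x:x+w]; im=cv2.resize(im,None,fx=k,fy=k,interpolation=cv2.INTER_CUBIC)
    for u in range((x//step+1)*step,x+w,step): cv2.putText(im,str(u),(int((u-x+.5)*k)-10,9),0,.35,(255,255,255),1); cv2.line(im,(int((u-x+.5)*k),10),(int((u-x+.5)*k),18),(255,255,255),1)
    for v in range((y//step+1)*step,y+h,step): cv2.putText(im,str(v),(0,int((v-y+.5)*k)+4),0,.35,(255,255,255),1); cv2.line(im,(24,int((v-y+.5)*k)),(32,int((v-y+.5)*k)),(255,255,255),1)
    cv2.imwrite(f'pics/{out}.png',im)
crop('top0',170,70,165,165,3.6,'c1',10)
crop('side0',165,95,200,235,2.5,'c2',10)
crop('top0',350,90,150,125,4.8,'c3',10)
E
```

```text
(no output)
```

View pics/c1.png

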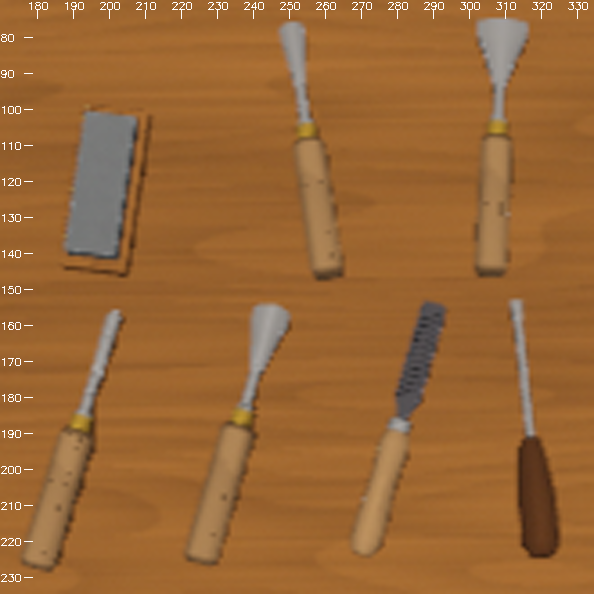

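View pics/c2.png

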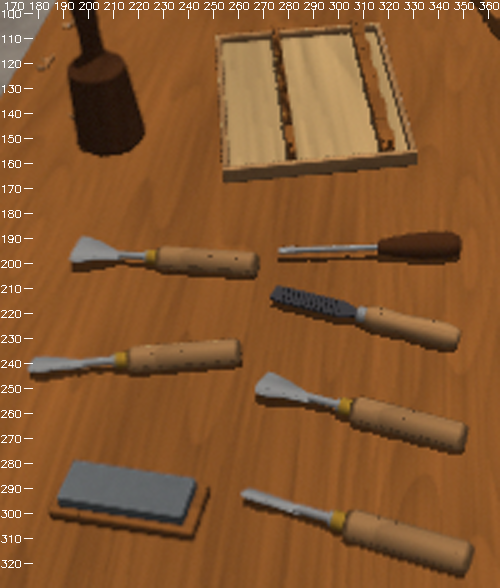

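View pics/c3.png

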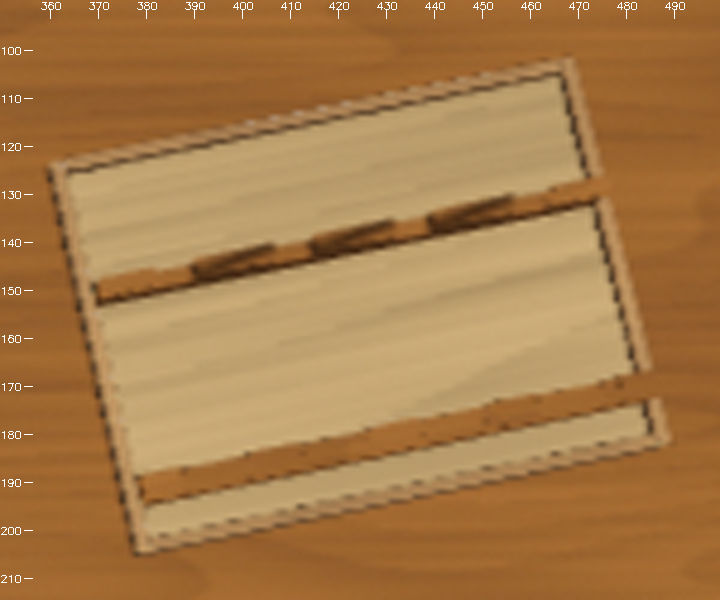

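```bash
python3 - <<'E'
from h import *
np.set_printoptions(precision=4,suppress=True)
F=[(192,187),(237,186),(254.5,106),(307.5,106)];FS=[(300,303),(303,258),(214,238.5),(225.5,198)]
B=[(181.5,226),(226,224.5),(260.5,145.5),(305.5,145)];BS=[(353,318),(350,270),(261,236),(268,200.5)]
T=[(202.5,156.5),(245,157),(250.5,77),(309,76.5)]
print('tri ferrule\n',tri('top0',F,'side0',FS)); print('tri butt\n',tri('top0',B,'side0',BS))
f=onz('top0',F,.0125);b=onz('top0',B,.0125);t=onz('top0',T,.0145)
for n,a,c,d in zip((10,28,19,40),f,b,t):
    u=(a-c)[:2];L=np.hypot(*u);w=(d-c)[:2]
    print(n,'L',L,np.hypot(*w),'yaw',np.arctan2(u[1],u[0]),np.arctan2(w[1],w[0]),'origin',a[:2]-u/L*.038, c[:2]+w/np.hypot(*w)*.078)
C=[(360.5,123),(469,102),(488.5,181.5),(378.5,205)]
CS=[(254,181.5/1),(0,0)]
c=onz('top0',C,.02);print(c, c.mean(0))
for i in range(4): print(np.linalg.norm(c[i]-c[i-1]))
xa=c[0]+c[1]-c[2]-c[3];print('tray yaw',np.arctan2(xa[1],xa[0]))
ya=c[0]+c[3]-c[1]-c[2];print(np.arctan2(ya[1],ya[0])-np.pi/2)
# side corners: far-left(+x,+y), far-right,... near
S=[(251.5+.0,165),(251.5,109),(314,104),(331,158)]
print(proj('side0',c))
E
```

```text
tri ferrule
 [[0.4782 0.3922 0.009  0.0011]
 [0.4802 0.268  0.0063 0.0004]
 [0.7054 0.2186 0.0101 0.0044]
 [0.707  0.0689 0.0068 0.0003]]
tri butt
 [[0.3679 0.421  0.0048 0.0065]
 [0.3715 0.2983 0.0059 0.0043]
 [0.5919 0.2024 0.0064 0.005 ]
 [0.5912 0.0761 0.0091 0.0051]]
10 L 0.11093507142929249 0.2004530185712177 yaw -0.24776526851674627 -0.28119537844288484 origin [0.4414 0.4007] [0.4456 0.3969]
28 L 0.11037921047091866 0.1943526048323041 yaw -0.2730920483131317 -0.27094763150501305 origin [0.4429 0.2774] [0.4483 0.276 ]
19 L 0.11514849302431819 0.20012491744125904 yaw 0.1453495885352212 0.1391081399458483 origin [0.6694 0.2131] [0.6703 0.2127]
40 L 0.11258579837697337 0.19841951184798548 yaw -0.06296125942733649 -0.06290366197836454 origin [0.6674 0.0714] [0.6708 0.0711]
[[ 0.6523 -0.0788  0.02  ]
 [ 0.7098 -0.3872  0.02  ]
 [ 0.4822 -0.4298  0.02  ]
 [ 0.4207 -0.1224  0.02  ]] [ 0.5663 -0.2545  0.02  ]
0.23568683894161352
0.3136611428632018
0.23151822738276923
0.3134433820414328
tray yaw 0.18551671395795086
0.19091206695462826
[[253.4171 161.5624]
 [251.3879 107.9138]
 [315.9628 103.1426]
 [331.3564 154.6427]]
```

Blade edge widths in the crop:

| Gouge | Blade pixel | Approx. width (px) |
|---|---|---|
| gouge_10 | (203,157) | 3 |
| gouge_19 | (250,77) | 7 |
| gouge_28 | (244,157) | 10 |
| gouge_40 | (308,77) | 14 |

All four have light wood handles and brass ferrules. The purple one at (224,300) is not meant. The hatched (289,175) and thin dark-handled (318,190) tools are the file and screwdriver.

Next I'll move for wrist views of the tray and the tools.

Call:
drive_tool:
  deltas:
    - [1, 0, 0, -0.5, 0, 0, 1]
    - [1, 0, 0, -0.5, 0, 0, 0.95]
    - [1, 0.6, -0.96, -0.15, 0, 0, 0]
    - [1, 0.6, -0.96, -0.15, 0, 0, 0]
    - [1, 0.6, -0.96, -0.15, 0, 0, 0]
    - [1, 0.6, -0.96, -0.15, 0, 0, 0]
    - [1, 0.6, -0.96, -0.15, 0, 0, 0]
    - [1, 0.6, -0.96, -0.15, 0, 0, 0]
    - [1, 0.6, -0.96, -0.15, 0, 0, 0]
    - [1, 0.6, -0.96, -0.15, 0, 0, 0]
    - [1, 0.6, -0.96, 0, 0, 0, 0]
    - [1, 0.6, -0.96, 0, 0, 0, 0]

```text
time_s: 1.35
tcp_pos: [0.3616, -0.3578, 0.2936]
eef_rot: [-0.0, 0.995, 0.095, -0.0]
force: [0.1, -1.0, -0.1]
grip_width: 1.002
gripper_force: 0.0
```

Call:
drive_tool:
  deltas:
    - [1, 0.6, -0.96, 0, 0, 0, 0]
    - [1, 0.6, -0.96, 0, 0, 0, 0]
    - [1, 0.6, -0.96, 0, 0, 0, 0]
    - [1, 0.6, -0.96, 0, 0, 0, 0]
    - [1, 0, 0, 0, 0, 0, 0]
    - [1, 0, 0, 0, 0, 0, 0]

```text
time_s: 1.95
tcp_pos: [0.4021, -0.2532, 0.2936]
eef_rot: [0.0, 0.995, 0.096, -0.0]
force: [-0.1, -1.0, 0.6]
grip_width: 1.001
gripper_force: 0.0
```

```bash
python3 -c "
from h import *
s=snap('wrist','w1');print(s['tcp_pos'],s['eef_rot'],s['time_s'])
c=np.array([[ 0.6523,-0.0788,.02],[.7098,-.3872,.02],[.4822,-.4298,.02],[.4207,-.1224,.02]]);print(proj('w1',c))"
```

```text
[ 0.40214006 -0.25320542  0.29360128] [ 2.69885855e-04  9.95379954e-01  9.60137382e-02 -1.89053601e-04] 1.95
[[217.6664415  -50.71510384]
 [462.56410584 -47.72829159]
 [440.67981213 135.89456435]
 [230.71027906 136.88643302]]
```

View pics/w1.png

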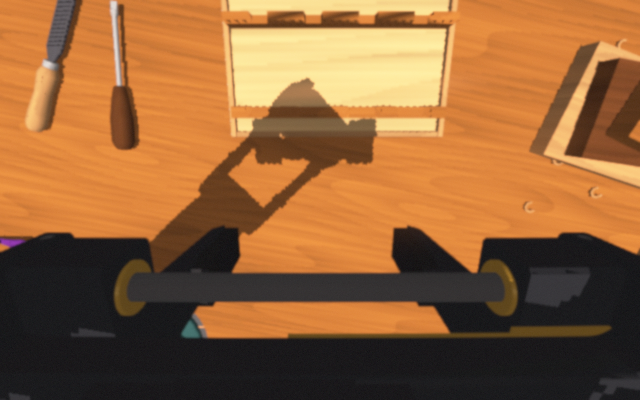

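The wrist view shows the tray's near corners at (231,137) and (443,136), within 2 px of where the top camera's tray pose predicts. The narrow bearer is at row 17. Next I'll view gouges 40 and 19.

Call:
drive_tool:
  deltas:
    - [0.8, 0.45, -0.98, 0, 0, 0, 0]
    - [0.8, 0.45, -0.98, 0, 0, 0, 0]
    - [0.8, 0.45, -0.98, 0, 0, 0, 0]
    - [0.8, 0.45, -0.98, 0, 0, 0, 0]
    - [0.8, 0.45, -0.98, 0, 0, 0, 0]
    - [0.8, 0.45, -0.98, 0, 0, 0, 0]
    - [0.8, 0.45, -0.98, 0, 0, 0, 0]
    - [0.8, 0.45, -0.98, 0, 0, 0, 0]
    - [0.8, 0.45, -0.98, 0, 0, 0, 0]
    - [0.8, 0.45, -0.98, 0, 0, 0, 0]
    - [0.8, 0.45, -0.98, 0, 0, 0, 0]
    - [0.8, 0.45, -0.98, 0, 0, 0, 0]

```text
time_s: 3.2
tcp_pos: [0.4796, 0.0606, 0.2936]
eef_rot: [0.0, 0.996, 0.094, -0.0]
force: [0.7, -0.1, 0.3]
grip_width: 0.795
gripper_force: 0.0
```

Call:
drive_tool:
  deltas:
    - [0.8, 0.45, -0.98, 0, 0, 0, 0.8]
    - [0.8, 0.45, -0.98, 0, 0, 0, 0.8]
    - [0.8, 0.45, -0.98, 0, 0, 0, 0.8]
    - [0.8, 0, 0, 0, 0, 0, 0]
    - [0.8, 0, 0, 0, 0, 0, 0]

```text
time_s: 3.7
tcp_pos: [0.5049, 0.1364, 0.2933]
eef_rot: [0.001, 1.0, -0.03, -0.0]
force: [0.2, 0.4, 0.1]
grip_width: 0.802
gripper_force: 0.0
```

```bash
python3 -c "
from h import *
np.set_printoptions(precision=4,suppress=True)
s=snap('wrist','w2');print(s['tcp_pos'],s['eef_rot'],s['time_s'])
print('corner z check',tri('w1',[(231,137),(443,136)],'top0',[(378.5,205),(488.5,181.5)]))
def pt(o,a,l): return [o[0]+l*np.cos(a),o[1]+l*np.sin(a),.0125]
for o,a in(((.669,.0713),-.063),((.670,.213),.142)): print(proj('w2',[pt(o,a,-.078),pt(o,a,0),pt(o,a,.038)]))
"
```

```text
[0.5049 0.1364 0.2933] [ 0.0005  0.9996 -0.0298 -0.0005] 3.7
corner z check [[ 0.4207 -0.1226  0.0193  0.0003]
 [ 0.4818 -0.428   0.0283  0.003 ]]
[[351.7811 104.5371]
 [353.8512  46.2014]
 [354.9205  15.6328]]
[[266.6485 108.6954]
 [253.1142  52.0306]
 [246.0486  22.3948]]
```

View pics/w2.png

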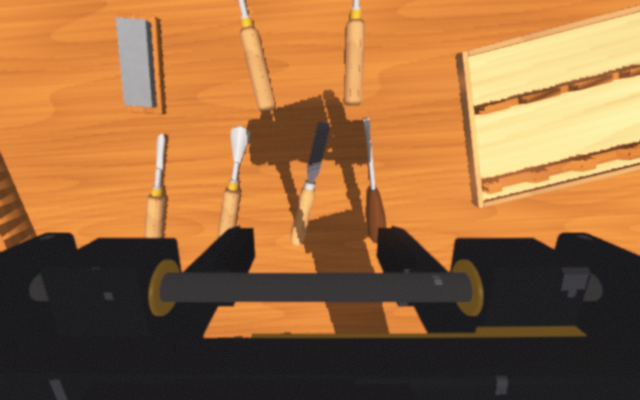

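The wrist view shows gouge 40's butt at (352,104) and ferrule at (356,15), and gouge 19's butt at (266,108) and ferrule at (246,22). Both match the predictions. The ferrules of 10 and 28 are at (157,191) and (233,186), and the tray's left corners are at (459,54) and (480,206). I'll triangulate these against the top view.

```bash
cat >> h.py <<'E'
def plan(X,Y,Z,psi=None,rows=None):
    "rotate first by printed turn, then shift; in units"
    s=bot.read_state();q=s['eef_rot'];m=R.from_quat([q[1],q[2],q[3],q[0]]).as_matrix()
    p=np.arctan2(m[1,0],m[0,0]); psi=p if psi is None else psi
    tilt=m[:,2]; d=np.array([X,Y,Z])-s['tcp_pos'];c,n=np.cos(psi),np.sin(psi)
    u=np.array([c*d[0]+n*d[1],n*d[0]-c*d[1],-d[2]])/.025
    N=rows or max(1,int(np.ceil(abs(u).max())))
    print('at',s['tcp_pos'].round(4),'psi %.3f'%p,'toolz',tilt.round(3),'turn %.2f'%(np.degrees(p-psi)/6),'total',u.round(2),'rows',N,'each',(u/N).round(3),'t',s['time_s'])
E
python3 - <<'E'
from h import *
np.set_printoptions(precision=4,suppress=True)
print(tri('top0',[(192,187),(237,186),(254.5,106),(307.5,106),(260.5,145.5),(305.5,145),(360.5,123),(378.5,205)],'w2',[(157,191),(233.5,186),(246,22),(356,15),(266,108.5),(352.5,104),(459,54),(480,206)]))
for o,a in(((.4435,.399),-.265),((.446,.2767),-.272)):
  print(proj('w2',[[o[0]+l*np.cos(a),o[1]+l*np.sin(a),.0125] for l in (.038,.130)]))
print(proj('w2',[[.6523,-.0788,.02],[.4207,-.1224,.02]]))
plan(.669,.0708,.06,-.055)
E
```

```text
[[ 0.4782  0.3914  0.012   0.0003]
 [ 0.4793  0.2669  0.0134  0.0003]
 [ 0.7085  0.219   0.0093  0.0011]
 [ 0.7034  0.069   0.0222  0.0022]
 [ 0.5929  0.2022  0.014   0.001 ]
 [ 0.5916  0.076   0.0188  0.0001]
 [ 0.6533 -0.0795  0.0092  0.004 ]
 [ 0.4223 -0.1242  0.0175  0.0039]]
[[157.8718 189.7426]
 [161.279  132.0987]]
[[233.5279 183.7733]
 [241.7706 125.3724]]
[[462.9914  51.5201]
 [478.6186 208.2905]]
at [0.5047 0.1361 0.2934] psi -0.060 toolz [-0.001 -0.001 -1.   ] turn -0.05 total [6.7  2.25 9.33] rows 10 each [0.67  0.225 0.933] t 3.75
```

Call:
drive_tool:
  deltas:
    - [0.8, 0.95, 0.3, 0.9, 0, 0, 0]
    - [0.8, 0.95, 0.3, 0.9, 0, 0, 0]
    - [0.8, 0.95, 0.3, 0.9, 0, 0, 0]
    - [0.8, 0.95, 0.3, 0.9, 0, 0, 0]
    - [0.8, 0.95, 0.3, 0.9, 0, 0, 0]
    - [0.8, 0.95, 0.3, 0.9, 0, 0, 0]
    - [0.8, 1, 0.45, 0.9, 0, 0, 0]
    - [0.8, 0, 0, 0.9, 0, 0, 0]
    - [0.8, 0, 0, 0.9, 0, 0, 0]
    - [0.8, 0, 0, 0.9, 0, 0, 0]
    - [0.8, 0, 0, 0, 0, 0, 0]
    - [0.8, 0, 0, 0, 0, 0, 0]

```text
time_s: 4.95
tcp_pos: [0.668, 0.0697, 0.0686]
eef_rot: [0.0, 1.0, -0.031, -0.001]
force: [-0.1, 0.6, 0.3]
grip_width: 0.798
gripper_force: 0.0
```

```bash
python3 -c "
from h import *
plan(.669,.0708,.006,-.058)"
```

```text
at [0.668  0.0697 0.0686] psi -0.062 toolz [-0.001 -0.    -1.   ] turn -0.04 total [ 0.04 -0.05  2.5 ] rows 3 each [ 0.013 -0.016  0.835] t 4.95
```

Call:
drive_tool:
  deltas:
    - [0.8, 0.04, -0.05, 0.85, 0, 0, 0]
    - [0.8, 0, 0, 0.85, 0, 0, 0]
    - [0.8, 0, 0, 0.5, 0, 0, 0]
    - [0.8, 0, 0, 0.3, 0, 0, 0]
    - [0.8, 0, 0, 0, 0, 0, 0]
    - [0, 0, 0, 0, 0, 0, 0]
    - [0, 0, 0, 0, 0, 0, 0]
    - [0, 0, 0, 0, 0, 0, 0]
    - [0, 0, 0, 0, 0, 0, 0]
    - [0, 0, 0, 0, 0, 0, 0]

```text
time_s: 5.95
tcp_pos: [0.6697, 0.0723, 0.0066]
eef_rot: [-0.0, 1.0, -0.03, 0.0]
force: [0.1, 0.2, -0.1]
grip_width: 0.372
gripper_force: 0.0
```

Call:
drive_tool:
  deltas:
    - [0, 0, 0, -0.1, 0, 0, 0]
    - [0, 0, 0, -0.3, 0, 0, 0]
    - [0, 0, 0, -0.6, 0, 0, 0]
    - [0, 0, 0, -0.8, 0, 0, 0]
    - [0, 0, 0, -0.8, 0, 0, 0]
    - [0, 0, 0, -0.8, 0, 0, 0]
    - [0, 0, 0, -0.8, 0, 0, 0]

```text
time_s: 6.65
tcp_pos: [0.6698, 0.0723, 0.1135]
eef_rot: [-0.0, 1.0, -0.03, 0.001]
force: [0.6, 0.7, -1.1]
grip_width: 0.275
gripper_force: 30.0
```

```bash
cat >> h.py <<'E'
TC=np.array([.5667,-.2550]);TY=.188
def place(y,x=-.025):
    c,n=np.cos(TY),np.sin(TY); return TC+[c*x-n*y,n*x+c*y]
E
python3 -c "
from h import *
for y in (.105,.035,-.035,-.105): print(place(y))
p=place(-.105); plan(p[0],p[1],.12,TY)"
```

```text
[ 0.52251658 -0.15652246]
[ 0.53559919 -0.22528906]
[ 0.54868181 -0.29405566]
[ 0.56176442 -0.36282226]
at [0.6698 0.0723 0.1135] psi -0.061 toolz [ 0.001  0.    -1.   ] turn -2.38 total [-7.5  16.29 -0.26] rows 17 each [-0.441  0.958 -0.015] t 6.65
```

Call:
drive_tool:
  deltas:
    - [0, 0, 0, 0, 0, 0, -0.8]
    - [0, 0, 0, 0, 0, 0, -0.8]
    - [0, 0, 0, 0, 0, 0, -0.78]
    - [0, -0.94, 0.5, 0, 0, 0, 0]
    - [0, -0.94, 0.5, 0, 0, 0, 0]
    - [0, -0.94, 0.5, 0, 0, 0, 0]
    - [0, -0.94, 0.5, 0, 0, 0, 0]
    - [0, -0.94, 0.5, 0, 0, 0, 0]
    - [0, -0.94, 0.5, 0, 0, 0, 0]
    - [0, -0.94, 0.5, 0, 0, 0, 0]
    - [0, -0.94, 0.5, 0, 0, 0, 0]

```text
time_s: 7.75
tcp_pos: [0.5032, -0.0619, 0.1126]
eef_rot: [0.0, 0.996, 0.094, 0.001]
force: [0.8, -0.2, -1.0]
grip_width: 0.279
gripper_force: 30.0
```

Call:
drive_tool:
  deltas:
    - [0, 0, 0.95, 0, 0, 0, 0]
    - [0, 0, 0.95, 0, 0, 0, 0]
    - [0, 0, 0.95, 0, 0, 0, 0]
    - [0, 0, 0.95, 0, 0, 0, 0]
    - [0, 0, 0.95, 0, 0, 0, 0]
    - [0, 0, 0.95, 0, 0, 0, 0]
    - [0, 0, 0.95, 0, 0, 0, 0]
    - [0, 0, 0.95, 0, 0, 0, 0]
    - [0, 0, 0.95, 0, 0, 0, 0]
    - [0, 0, 0.95, 0, 0, 0, 0]
    - [0, 0, 0.95, 0, 0, 0, 0]
    - [0, 0, 0.95, 0, 0, 0, 0]

```text
time_s: 8.95
tcp_pos: [0.5574, -0.3424, 0.1127]
eef_rot: [0.0, 0.996, 0.094, 0.001]
force: [-0.2, -0.2, -0.7]
grip_width: 0.279
gripper_force: 30.0
```

Call:
drive_tool:
  deltas:
    - [0, 0, 0.9, 0, 0, 0, 0]
    - [0, 0, 0, 0, 0, 0, 0]
    - [0, 0, 0, 0, 0, 0, 0]

```text
time_s: 9.25
tcp_pos: [0.5612, -0.3635, 0.1121]
eef_rot: [0.0, 0.996, 0.094, 0.0]
force: [-0.2, 0.3, -0.9]
grip_width: 0.283
gripper_force: 30.0
```

```bash
python3 -c "
from h import *
p=place(-.105); plan(p[0],p[1],.033,TY)
snap('wrist','w3');snap('side','s3')
a=cv2.imread('pics/w3.png');b=cv2.imread('pics/s3.png')[60:200,200:400]
b=cv2.resize(b,None,fx=2.0,fy=2.0)
c=np.zeros((560,640,3),np.uint8);c[:270]=a[:270];c[275:555,:400]=b;cv2.imwrite('pics/v3.png',c)"
```

```text
at [ 0.5612 -0.3635  0.1121] psi 0.187 toolz [ 0.001 -0.    -1.   ] turn -0.00 total [ 0.03 -0.02  3.16] rows 4 each [ 0.006 -0.006  0.791] t 9.25
```

View pics/v3.png

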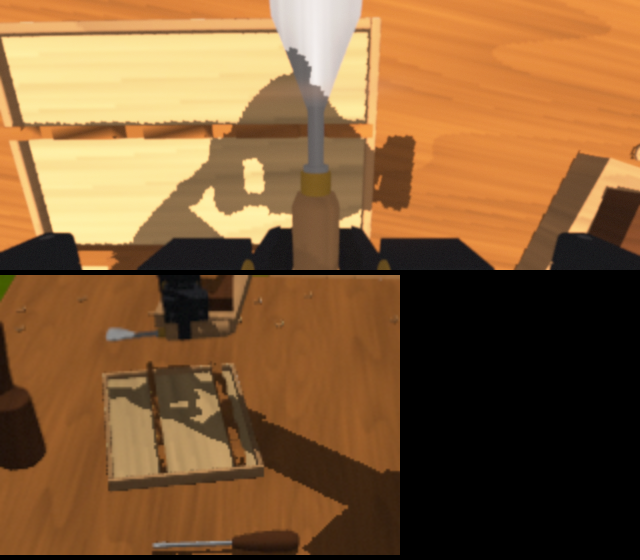

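The crop shows gouge 40 level and in line with the tool (ferrule (315,183), shank (315,130)), held above the tray's rightmost notch. I'll lower it.

Call:
drive_tool:
  deltas:
    - [0, 0.03, 0, 0.8, 0, 0, 0]
    - [0, 0, 0, 0.8, 0, 0, 0]
    - [0, 0, 0, 0.6, 0, 0, 0]
    - [0, 0, 0, 0.4, 0, 0, 0]
    - [0, 0, 0, 0.3, 0, 0, 0]
    - [0, 0, 0, 0.2, 0, 0, 0]
    - [0, 0, 0, 0, 0, 0, 0]
    - [0, 0, 0, 0, 0, 0, 0]

```text
time_s: 10.15
tcp_pos: [0.5623, -0.3634, 0.0342]
eef_rot: [0.0, 0.996, 0.094, 0.0]
force: [0.3, -0.2, -0.2]
grip_width: 0.277
gripper_force: 30.0
```

Call:
drive_tool:
  deltas:
    - [0, 0, 0, 0.06, 0, 0, 0]
    - [0, 0, 0, 0.04, 0, 0, 0]
    - [0, 0, 0, 0, 0, 0, 0]

```text
time_s: 10.45
tcp_pos: [0.5624, -0.3635, 0.032]
eef_rot: [0.0, 0.996, 0.094, 0.001]
force: [0.9, -0.9, 0.9]
grip_width: 0.282
gripper_force: 30.0
```

Force has swung up about 2 N, which looks like contact. I'll open gently to 0.5 and rise.

Call:
drive_tool:
  deltas:
    - [0.3, 0, 0, 0.03, 0, 0, 0]
    - [0.36, 0, 0, 0, 0, 0, 0]
    - [0.5, 0, 0, 0, 0, 0, 0]
    - [0.5, 0, 0, 0, 0, 0, 0]
    - [0.5, 0, 0, -0.3, 0, 0, 0]
    - [0.5, 0, 0, -0.8, 0, 0, 0]
    - [0.5, 0, 0, -1, 0, 0, 0]
    - [0.5, 0, 0, -1, 0, 0, 0]
    - [0.5, 0, 0, -1, 0, 0, 0]

```text
time_s: 11.35
tcp_pos: [0.562, -0.3631, 0.1345]
eef_rot: [0.0, 0.996, 0.094, 0.0]
force: [0.9, -0.3, -0.8]
grip_width: 0.496
gripper_force: 0.0
```

```bash
python3 -c "
from h import *
plan(.669,.2128,.12,.142)
snap('wrist','w4')
TY=.188;c,n=np.cos(TY),np.sin(TY);p=place(-.105)
P=[[p[0]+c*l,p[1]+n*l,.0365] for l in (.038,.059,.13)];print(proj('w4',P))"
```

```text
at [ 0.562  -0.3631  0.1345] psi 0.188 toolz [ 0. -0. -1.] turn 0.44 total [  7.5  -22.2    0.58] rows 23 each [ 0.326 -0.965  0.025] t 11.35
[[313.52698368 155.58894216]
 [313.5002217  131.21547886]
 [313.40334837  40.08552708]]
```

View pics/w4.png

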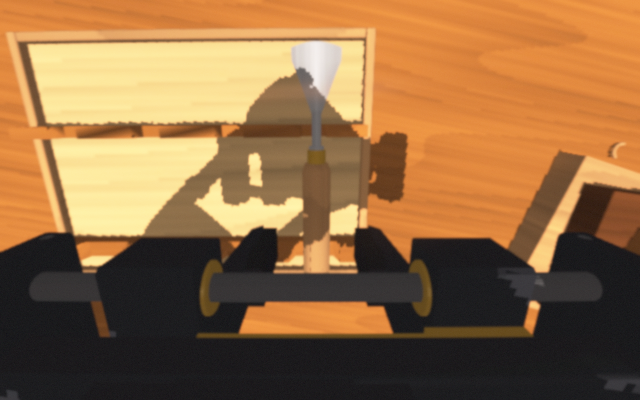

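Gouge 40 is seated: ferrule (317,156), tip (316,42), in line with the tray. Next is gouge 19.

Call:
drive_tool:
  deltas:
    - [0.8, 0, 0, 0, 0, 0, 0.44]
    - [0.8, 0.33, -1, 0, 0, 0, 0]
    - [0.8, 0.33, -1, 0, 0, 0, 0]
    - [0.8, 0.33, -1, 0, 0, 0, 0]
    - [0.8, 0.33, -1, 0, 0, 0, 0]
    - [0.8, 0.33, -1, 0, 0, 0, 0]
    - [0.8, 0.33, -1, 0, 0, 0, 0]
    - [0.8, 0.33, -1, 0, 0, 0, 0]
    - [0.8, 0.33, -1, 0, 0, 0, 0]
    - [0.8, 0.33, -1, 0, 0, 0, 0]
    - [0.8, 0.33, -1, 0, 0, 0, 0]
    - [0.8, 0.33, -1, 0, 0, 0, 0]

```text
time_s: 12.6
tcp_pos: [0.6128, -0.0769, 0.133]
eef_rot: [0.0, 0.997, 0.071, 0.0]
force: [-0.5, 0.0, -0.1]
grip_width: 0.8
gripper_force: 0.0
```

Call:
drive_tool:
  deltas:
    - [0.8, 0.34, -1, 0, 0, 0, 0]
    - [0.8, 0.34, -1, 0, 0, 0, 0]
    - [0.8, 0.34, -1, 0, 0, 0, 0]
    - [0.8, 0.34, -1, 0, 0, 0, 0]
    - [0.8, 0.34, -1, 0, 0, 0, 0]
    - [0.8, 0.34, -1, 0, 0, 0, 0]
    - [0.8, 0.34, -1, 0, 0, 0, 0]
    - [0.8, 0.34, -1, 0, 0, 0, 0]
    - [0.8, 0.34, -1, 0, 0, 0, 0]
    - [0.8, 0.34, -1, 0, 0, 0, 0]
    - [0.8, 0.34, -1, 0, 0, 0, 0]
    - [0.8, 0, -0.2, 0, 0, 0, 0]

```text
time_s: 13.8
tcp_pos: [0.6659, 0.2151, 0.1329]
eef_rot: [-0.0, 0.997, 0.072, 0.0]
force: [-0.1, -0.5, 0.4]
grip_width: 0.801
gripper_force: 0.0
```

Call:
drive_tool:
  deltas:
    - [0.8, 0, 0, 0.9, 0, 0, 0]
    - [0.8, 0, 0, 0.9, 0, 0, 0]
    - [0.8, 0, 0, 0.9, 0, 0, 0]
    - [0.8, 0, 0, 0, 0, 0, 0]
    - [0.8, 0, 0, 0, 0, 0, 0]

```text
time_s: 14.3
tcp_pos: [0.665, 0.2117, 0.0651]
eef_rot: [0.0, 0.997, 0.071, -0.001]
force: [0.0, 0.5, -0.1]
grip_width: 0.803
gripper_force: 0.0
```

```bash
python3 -c "
from h import *
plan(.6695,.2128,.006,.142)"
```

```text
at [0.665  0.2117 0.0651] psi 0.142 toolz [-0.001 -0.001 -1.   ] turn 0.00 total [ 0.18 -0.02  2.36] rows 3 each [ 0.061 -0.007  0.787] t 14.3
```

Call:
drive_tool:
  deltas:
    - [0.8, 0.18, -0.02, 0.8, 0, 0, 0]
    - [0.6, 0, 0, 0.8, 0, 0, 0]
    - [0.6, 0, 0, 0.5, 0, 0, 0]
    - [0.6, 0, 0, 0.24, 0, 0, 0]
    - [0.6, 0, 0, 0, 0, 0, 0]
    - [0, 0, 0, 0, 0, 0, 0]
    - [0, 0, 0, 0, 0, 0, 0]
    - [0, 0, 0, 0, 0, 0, 0]
    - [0, 0, 0, 0, 0, 0, 0]
    - [0, 0, 0, 0, 0, 0, 0]
    - [0, 0, 0, 0, 0, 0, 0]

```text
time_s: 15.4
tcp_pos: [0.6705, 0.2137, 0.0078]
eef_rot: [-0.0, 0.997, 0.071, 0.001]
force: [-0.5, -1.3, 2.8]
grip_width: 0.277
gripper_force: 30.0
```

Call:
drive_tool:
  deltas:
    - [0, 0, 0, -0.2, 0, 0, 0]
    - [0, 0, 0, -0.5, 0, 0, 0]
    - [0, 0, 0, -0.9, 0, 0, 0]
    - [0, 0, 0, -0.9, 0, 0, 0]
    - [0, 0, 0, -0.9, 0, 0, 0]
    - [0, 0, 0, -0.9, 0, 0, 0]

```text
time_s: 16.0
tcp_pos: [0.6698, 0.2135, 0.116]
eef_rot: [0.0, 0.997, 0.071, -0.0]
force: [0.6, -0.2, -0.2]
grip_width: 0.278
gripper_force: 30.0
```

```bash
python3 -c "
from h import *
p=place(.035); plan(p[0],p[1],.113,TY)"
```

```text
at [0.6698 0.2135 0.116 ] psi 0.142 toolz [-0. -0. -1.] turn -0.43 total [-8.55 16.24  0.12] rows 17 each [-0.503  0.955  0.007] t 16.0
```

Call:
drive_tool:
  deltas:
    - [0, 0, 0, 0, 0, 0, -0.43]
    - [0, -0.95, 0.95, 0, 0, 0, 0]
    - [0, -0.95, 0.95, 0, 0, 0, 0]
    - [0, -0.95, 0.95, 0, 0, 0, 0]
    - [0, -0.95, 0.95, 0, 0, 0, 0]
    - [0, -0.95, 0.95, 0, 0, 0, 0]
    - [0, -0.95, 0.95, 0, 0, 0, 0]
    - [0, -0.95, 0.95, 0, 0, 0, 0]
    - [0, -0.95, 0.95, 0, 0, 0, 0]
    - [0, -0.95, 0.95, 0, 0, 0, 0]
    - [0, 0, 0.95, 0, 0, 0, 0]
    - [0, 0, 0.95, 0, 0, 0, 0]

```text
time_s: 17.2
tcp_pos: [0.5079, -0.0839, 0.1152]
eef_rot: [0.0, 0.996, 0.093, 0.0]
force: [-0.6, 0.0, -0.5]
grip_width: 0.281
gripper_force: 30.0
```

Call:
drive_tool:
  deltas:
    - [0, 0, 0.95, 0, 0, 0, 0]
    - [0, 0, 0.95, 0, 0, 0, 0]
    - [0, 0, 0.95, 0, 0, 0, 0]
    - [0, 0, 0.95, 0, 0, 0, 0]
    - [0, 0, 0.95, 0, 0, 0, 0]
    - [0, 0, 0.95, 0, 0, 0, 0]
    - [0, 0, 0, 0, 0, 0, 0]
    - [0, 0, 0, 0, 0, 0, 0]

```text
time_s: 18.0
tcp_pos: [0.535, -0.2231, 0.1148]
eef_rot: [-0.0, 0.996, 0.093, 0.0]
force: [0.0, 0.2, -0.4]
grip_width: 0.284
gripper_force: 30.0
```

```bash
python3 -c "
from h import *
p=place(.035); plan(p[0],p[1],.034,TY)"
```

```text
at [ 0.535  -0.2231  0.1148] psi 0.186 toolz [-0.  0. -1.] turn -0.02 total [0.01 0.09 3.23] rows 4 each [0.002 0.023 0.808] t 18.0
```

Call:
drive_tool:
  deltas:
    - [0, 0, 0.09, 0.8, 0, 0, 0]
    - [0, 0, 0, 0.8, 0, 0, 0]
    - [0, 0, 0, 0.7, 0, 0, 0]
    - [0, 0, 0, 0.4, 0, 0, 0]
    - [0, 0, 0, 0.3, 0, 0, 0]
    - [0, 0, 0, 0.2, 0, 0, 0]
    - [0, 0, 0, 0.08, 0, 0, 0]
    - [0, 0, 0, 0, 0, 0, 0]
    - [0, 0, 0, 0, 0, 0, 0]

```text
time_s: 18.9
tcp_pos: [0.5361, -0.2254, 0.0331]
eef_rot: [0.0, 0.996, 0.094, 0.001]
force: [0.4, -0.8, -1.7]
grip_width: 0.279
gripper_force: 30.0
```

Call:
drive_tool:
  deltas:
    - [0, 0, 0, 0.04, 0, 0, 0]
    - [0, 0, 0, 0.03, 0, 0, 0]
    - [0.3, 0, 0, 0, 0, 0, 0]
    - [0.36, 0, 0, 0, 0, 0, 0]
    - [0.5, 0, 0, 0, 0, 0, 0]
    - [0.5, 0, 0, 0, 0, 0, 0]
    - [0.5, 0, 0, -0.3, 0, 0, 0]
    - [0.5, 0, 0, -0.8, 0, 0, 0]
    - [0.5, 0, 0, -1, 0, 0, 0]
    - [0.5, 0, 0, -1, 0, 0, 0]
    - [0.5, 0, 0, -1, 0, 0, 0]

```text
time_s: 20.0
tcp_pos: [0.5356, -0.2251, 0.1347]
eef_rot: [0.0, 0.996, 0.094, 0.0]
force: [0.2, -0.7, -0.2]
grip_width: 0.5
gripper_force: 0.0
```

```bash
python3 -c "
from h import *
plan(.4430,.2772,.12,-.272)
snap('wrist','w5');snap('top','t5')"
```

```text
at [ 0.5356 -0.2251  0.1347] psi 0.187 toolz [ 0. -0. -1.] turn 4.39 total [ -8.96 -18.36   0.59] rows 19 each [-0.472 -0.966  0.031] t 20.0
```

View pics/w5.png

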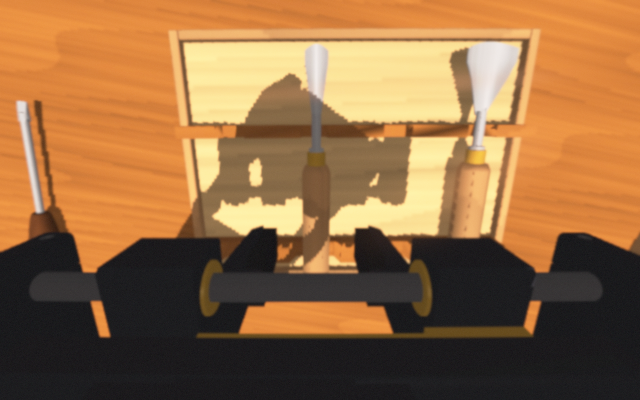

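Gouges 19 (ferrule (316,158)) and 40 (ferrule (476,156)) lie straight in their notches. Next is gouge 28.

Call:
drive_tool:
  deltas:
    - [0.7, 0, 0, 0, 0, 0, 0.88]
    - [0.7, 0, 0, 0, 0, 0, 0.88]
    - [0.7, 0, 0, 0, 0, 0, 0.88]
    - [0.7, 0, 0, 0, 0, 0, 0.88]
    - [0.7, 0, 0, 0, 0, 0, 0.88]
    - [0.7, -0.47, -0.97, 0, 0, 0, 0]
    - [0.7, -0.47, -0.97, 0, 0, 0, 0]
    - [0.7, -0.47, -0.97, 0, 0, 0, 0]
    - [0.7, -0.47, -0.97, 0, 0, 0, 0]
    - [0.7, -0.47, -0.97, 0, 0, 0, 0]
    - [0.7, -0.47, -0.97, 0, 0, 0, 0]
    - [0.7, -0.47, -0.97, 0, 0, 0, 0]

```text
time_s: 21.3
tcp_pos: [0.5012, -0.0384, 0.1323]
eef_rot: [-0.0, 0.991, -0.136, -0.001]
force: [0.5, 0.7, -0.1]
grip_width: 0.703
gripper_force: 0.0
```

Call:
drive_tool:
  deltas:
    - [0.7, -0.47, -0.97, 0, 0, 0, 0]
    - [0.7, -0.47, -0.97, 0, 0, 0, 0]
    - [0.7, -0.47, -0.97, 0, 0, 0, 0]
    - [0.7, -0.47, -0.97, 0, 0, 0, 0]
    - [0.7, -0.47, -0.97, 0, 0, 0, 0]
    - [0.7, -0.47, -0.97, 0, 0, 0, 0]
    - [0.7, -0.47, -0.97, 0, 0, 0, 0]
    - [0.7, -0.47, -0.97, 0, 0, 0, 0]
    - [0.7, -0.47, -0.97, 0, 0, 0, 0]
    - [0.7, -0.47, -0.97, 0, 0, 0, 0]
    - [0.7, -0.47, -0.97, 0, 0, 0, 0]
    - [0.7, -0.47, -0.97, 0, 0, 0, 0]

```text
time_s: 22.5
tcp_pos: [0.4441, 0.2795, 0.1322]
eef_rot: [0.0, 0.991, -0.136, -0.001]
force: [-0.5, 0.2, 0.2]
grip_width: 0.7
gripper_force: 0.0
```

Call:
drive_tool:
  deltas:
    - [0.7, 0, 0, 0.9, 0, 0, 0]
    - [0.7, 0, 0, 0.9, 0, 0, 0]
    - [0.7, 0, 0, 0.9, 0, 0, 0]
    - [0.7, 0, 0, 0, 0, 0, 0]
    - [0.7, 0, 0, 0, 0, 0, 0]

```text
time_s: 23.0
tcp_pos: [0.4443, 0.2783, 0.065]
eef_rot: [0.001, 0.991, -0.136, -0.001]
force: [0.9, -0.5, 0.8]
grip_width: 0.698
gripper_force: 0.0
```

```bash
python3 -c "
from h import *
plan(.4430,.2772,.0066,-.272)
snap('wrist','w6')
def pt(o,a,l): return [o[0]+l*np.cos(a),o[1]+l*np.sin(a),.0125]
for o,a in (((.443,.2772),-.272),((.4415,.4012),-.265)): print(proj('w6',[pt(o,a,.013),pt(o,a,.038),pt(o,a,.13)]))"
```

```text
at [0.4443 0.2783 0.065 ] psi -0.273 toolz [-0.002 -0.001 -1.   ] turn -0.01 total [-0.04  0.06  2.33] rows 3 each [-0.012  0.019  0.778] t 23.0
[[316.08135627 198.3652297 ]
 [316.06495772 165.22844853]
 [315.99140757  22.4110515 ]]
[[164.34726485 241.11154522]
 [159.25227186 210.91467214]
 [137.95621246  81.35791234]]
```

View pics/w6.png

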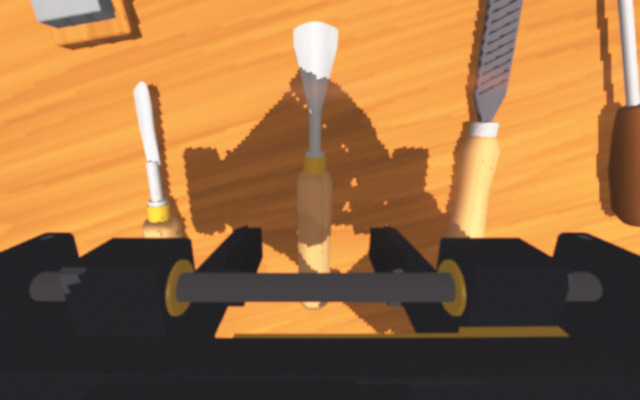

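Gouge 28 is centred between the fingers: ferrule (315,163) against a predicted (316,165). Gouge 10's ferrule is at (158,211), as predicted.

Call:
drive_tool:
  deltas:
    - [0.7, 0, 0, 0.8, 0, 0, 0]
    - [0.6, 0, 0, 0.8, 0, 0, 0]
    - [0.6, 0, 0, 0.5, 0, 0, 0]
    - [0.6, 0, 0, 0.23, 0, 0, 0]
    - [0.6, 0, 0, 0, 0, 0, 0]
    - [0, 0, 0, 0, 0, 0, 0]
    - [0, 0, 0, 0, 0, 0, 0]
    - [0, 0, 0, 0, 0, 0, 0]
    - [0, 0, 0, 0, 0, 0, 0]
    - [0, 0, 0, 0, 0, 0, 0]
    - [0, 0, 0, 0, 0, 0, 0]

```text
time_s: 24.15
tcp_pos: [0.4454, 0.279, 0.0081]
eef_rot: [-0.0, 0.991, -0.136, 0.0]
force: [-0.7, -0.2, 4.4]
grip_width: 0.277
gripper_force: 30.0
```

Call:
drive_tool:
  deltas:
    - [0, 0, 0, -0.2, 0, 0, 0]
    - [0, 0, 0, -0.5, 0, 0, 0]
    - [0, 0, 0, -0.9, 0, 0, 0]
    - [0, 0, 0, -0.9, 0, 0, 0]
    - [0, 0, 0, -0.9, 0, 0, 0]
    - [0, 0, 0, -0.9, 0, 0, 0]
    - [0, 0, 0, 0, 0, 0, -0.88]
    - [0, 0, 0, 0, 0, 0, -0.88]
    - [0, 0, 0, 0, 0, 0, -0.88]
    - [0, 0, 0, 0, 0, 0, -0.88]
    - [0, 0, 0, 0, 0, 0, -0.88]

```text
time_s: 25.25
tcp_pos: [0.4449, 0.2787, 0.1156]
eef_rot: [-0.0, 0.995, 0.096, 0.0]
force: [-0.2, -0.2, -1.0]
grip_width: 0.28
gripper_force: 30.0
```

```bash
python3 -c "
from h import *
p=place(-.035); plan(p[0],p[1],.113,TY)"
```

```text
at [0.4449 0.2787 0.1156] psi 0.191 toolz [ 0.  0. -1.] turn 0.03 total [-0.2  23.28  0.1 ] rows 24 each [-0.008  0.97   0.004] t 25.25
```

Call:
drive_tool:
  deltas:
    - [0, -0.01, 0.97, 0, 0, 0, 0.03]
    - [0, -0.01, 0.97, 0, 0, 0, 0]
    - [0, -0.01, 0.97, 0, 0, 0, 0]
    - [0, -0.01, 0.97, 0, 0, 0, 0]
    - [0, -0.01, 0.97, 0, 0, 0, 0]
    - [0, -0.01, 0.97, 0, 0, 0, 0]
    - [0, -0.01, 0.97, 0, 0, 0, 0]
    - [0, -0.01, 0.97, 0, 0, 0, 0]
    - [0, -0.01, 0.97, 0, 0, 0, 0]
    - [0, -0.01, 0.97, 0, 0, 0, 0]
    - [0, -0.01, 0.97, 0, 0, 0, 0]
    - [0, -0.01, 0.97, 0, 0, 0, 0]

```text
time_s: 26.45
tcp_pos: [0.4954, -0.0089, 0.1156]
eef_rot: [0.0, 0.996, 0.092, 0.0]
force: [0.3, 0.1, -1.3]
grip_width: 0.282
gripper_force: 30.0
```

Call:
drive_tool:
  deltas:
    - [0, -0.01, 0.97, 0, 0, 0, 0]
    - [0, -0.01, 0.97, 0, 0, 0, 0]
    - [0, -0.01, 0.97, 0, 0, 0, 0]
    - [0, -0.01, 0.97, 0, 0, 0, 0]
    - [0, -0.01, 0.97, 0, 0, 0, 0]
    - [0, -0.01, 0.97, 0, 0, 0, 0]
    - [0, -0.01, 0.97, 0, 0, 0, 0]
    - [0, -0.01, 0.97, 0, 0, 0, 0]
    - [0, -0.01, 0.97, 0, 0, 0, 0]
    - [0, -0.01, 0.97, 0, 0, 0, 0]
    - [0, -0.01, 0.97, 0, 0, 0, 0]
    - [0, -0.01, 0.97, 0, 0, 0, 0]

```text
time_s: 27.65
tcp_pos: [0.5458, -0.2954, 0.1155]
eef_rot: [-0.0, 0.996, 0.092, -0.0]
force: [-0.7, -0.5, -0.3]
grip_width: 0.283
gripper_force: 30.0
```

Call:
drive_tool:
  deltas:
    - [0, 0, 0, 0, 0, 0, 0]
    - [0, 0, 0, 0, 0, 0, 0]

```text
time_s: 27.85
tcp_pos: [0.5455, -0.2945, 0.1152]
eef_rot: [-0.0, 0.996, 0.091, -0.0]
force: [-0.5, -0.3, -0.8]
grip_width: 0.282
gripper_force: 30.0
```

```bash
python3 -c "
from h import *
p=place(-.035); plan(p[0],p[1],.034,TY)"
```

```text
at [ 0.5455 -0.2945  0.1152] psi 0.183 toolz [-0.     0.001 -1.   ] turn -0.05 total [0.13 0.01 3.25] rows 4 each [0.032 0.002 0.812] t 27.85
```

Call:
drive_tool:
  deltas:
    - [0, 0.13, 0, 0.8, 0, 0, -0.05]
    - [0, 0, 0, 0.8, 0, 0, 0]
    - [0, 0, 0, 0.7, 0, 0, 0]
    - [0, 0, 0, 0.4, 0, 0, 0]
    - [0, 0, 0, 0.3, 0, 0, 0]
    - [0, 0, 0, 0.2, 0, 0, 0]
    - [0, 0, 0, 0.08, 0, 0, 0]
    - [0, 0, 0, 0, 0, 0, 0]
    - [0, 0, 0, 0, 0, 0, 0]

```text
time_s: 28.75
tcp_pos: [0.5495, -0.2942, 0.0337]
eef_rot: [0.0, 0.996, 0.095, 0.001]
force: [0.2, -0.6, -0.8]
grip_width: 0.279
gripper_force: 30.0
```

Call:
drive_tool:
  deltas:
    - [0, 0, 0, 0.04, 0, 0, 0]
    - [0, 0, 0, 0.03, 0, 0, 0]
    - [0.3, 0, 0, 0, 0, 0, 0]
    - [0.36, 0, 0, 0, 0, 0, 0]
    - [0.5, 0, 0, 0, 0, 0, 0]
    - [0.5, 0, 0, 0, 0, 0, 0]
    - [0.5, 0, 0, -0.3, 0, 0, 0]
    - [0.5, 0, 0, -0.8, 0, 0, 0]
    - [0.5, 0, 0, -1, 0, 0, 0]
    - [0.5, 0, 0, -1, 0, 0, 0]
    - [0.5, 0, 0, -1, 0, 0, 0]

```text
time_s: 29.85
tcp_pos: [0.549, -0.2939, 0.1352]
eef_rot: [0.0, 0.996, 0.095, 0.0]
force: [1.1, -0.4, 0.7]
grip_width: 0.499
gripper_force: 0.0
```

```bash
python3 -c "
from h import *
plan(.4415,.4012,.12,-.265)
snap('wrist','w7');snap('top','t7')"
```

```text
at [ 0.549  -0.2939  0.1352] psi 0.190 toolz [ 0. -0. -1.] turn 4.34 total [-11.43 -25.71   0.61] rows 26 each [-0.44  -0.989  0.023] t 29.85
```

View pics/w7.png

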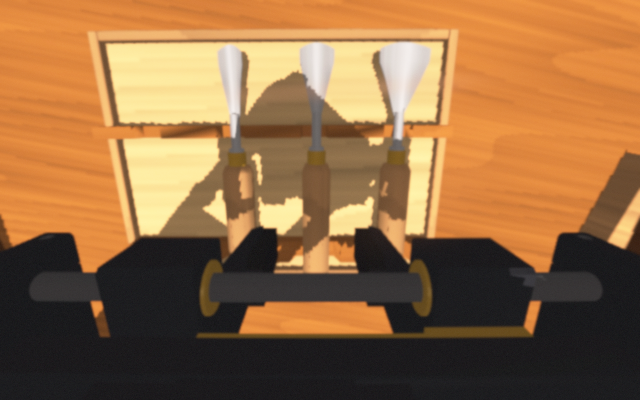

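Three gouges lie parallel, with ferrules at (236,158), (317,158) and (397,158). Gouge 10 is last.

Call:
drive_tool:
  deltas:
    - [0.7, 0, 0, 0, 0, 0, 0.87]
    - [0.7, 0, 0, 0, 0, 0, 0.87]
    - [0.7, 0, 0, 0, 0, 0, 0.87]
    - [0.7, 0, 0, 0, 0, 0, 0.87]
    - [0.7, 0, 0, 0, 0, 0, 0.86]
    - [0.7, -0.44, -0.99, 0, 0, 0, 0]
    - [0.7, -0.44, -0.99, 0, 0, 0, 0]
    - [0.7, -0.44, -0.99, 0, 0, 0, 0]
    - [0.7, -0.44, -0.99, 0, 0, 0, 0]
    - [0.7, -0.44, -0.99, 0, 0, 0, 0]
    - [0.7, -0.44, -0.99, 0, 0, 0, 0]
    - [0.7, -0.44, -0.99, 0, 0, 0, 0]

```text
time_s: 31.15
tcp_pos: [0.5192, -0.1054, 0.1328]
eef_rot: [-0.0, 0.991, -0.132, -0.001]
force: [-0.2, -0.0, -0.2]
grip_width: 0.699
gripper_force: 0.0
```

Call:
drive_tool:
  deltas:
    - [0.7, -0.44, -0.99, 0, 0, 0, 0]
    - [0.7, -0.44, -0.99, 0, 0, 0, 0]
    - [0.7, -0.44, -0.99, 0, 0, 0, 0]
    - [0.7, -0.44, -0.99, 0, 0, 0, 0]
    - [0.7, -0.44, -0.99, 0, 0, 0, 0]
    - [0.7, -0.44, -0.99, 0, 0, 0, 0]
    - [0.7, -0.44, -0.99, 0, 0, 0, 0]
    - [0.7, -0.44, -0.99, 0, 0, 0, 0]
    - [0.7, -0.44, -0.99, 0, 0, 0, 0]
    - [0.7, -0.44, -0.99, 0, 0, 0, 0]
    - [0.7, -0.44, -0.99, 0, 0, 0, 0]
    - [0.7, -0.44, -0.99, 0, 0, 0, 0]

```text
time_s: 32.35
tcp_pos: [0.4696, 0.2155, 0.1328]
eef_rot: [0.0, 0.991, -0.132, -0.001]
force: [0.6, 0.4, -0.1]
grip_width: 0.702
gripper_force: 0.0
```

Call:
drive_tool:
  deltas:
    - [0.7, -0.44, -0.99, 0, 0, 0, 0]
    - [0.7, -0.44, -0.99, 0, 0, 0, 0]
    - [0.7, -0.44, -0.99, 0, 0, 0, 0]
    - [0.7, -0.44, -0.99, 0, 0, 0, 0]
    - [0.7, -0.44, -0.99, 0, 0, 0, 0]
    - [0.7, -0.44, -0.99, 0, 0, 0, 0]
    - [0.7, 0, 0, 0.9, 0, 0, 0]
    - [0.7, 0, 0, 0.9, 0, 0, 0]
    - [0.7, 0, 0, 0.9, 0, 0, 0]
    - [0.7, 0, 0, 0, 0, 0, 0]
    - [0.7, 0, 0, 0, 0, 0, 0]

```text
time_s: 33.45
tcp_pos: [0.445, 0.3747, 0.0654]
eef_rot: [0.001, 0.991, -0.132, -0.001]
force: [0.7, -0.8, -0.6]
grip_width: 0.702
gripper_force: 0.0
```

```bash
python3 -c "
from h import *
plan(.4415,.4012,.0066,-.265)
snap('wrist','w8')
def pt(o,a,l): return [o[0]+l*np.cos(a),o[1]+l*np.sin(a),.0125]
for o,a in (((.4415,.4012),-.265),): print(proj('w8',[pt(o,a,.013),pt(o,a,.038),pt(o,a,.13)]))"
```

```text
at [0.445  0.3747 0.0654] psi -0.265 toolz [-0.002 -0.001 -1.   ] turn 0.00 total [-0.41 -0.99  2.35] rows 3 each [-0.137 -0.328  0.784] t 33.45
[[281.77801904 210.08396973]
 [280.68168898 177.7996727 ]
 [276.09713389  38.83746986]]
```

View pics/w8.png

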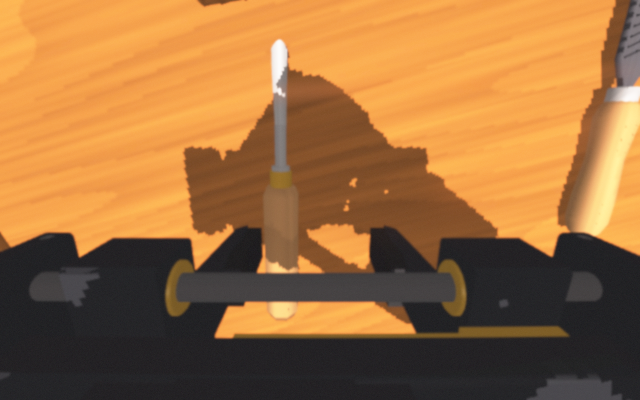

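Gouge 10's ferrule is at (280,179), as predicted. I'm one step short sideways, so I'll shift first and then descend.

Call:
drive_tool:
  deltas:
    - [0.7, -0.41, -0.99, 0, 0, 0, 0]
    - [0.7, 0, 0, 0, 0, 0, 0]
    - [0.7, 0, 0, 0.8, 0, 0, 0]
    - [0.6, 0, 0, 0.8, 0, 0, 0]
    - [0.6, 0, 0, 0.5, 0, 0, 0]
    - [0.6, 0, 0, 0.24, 0, 0, 0]
    - [0.6, 0, 0, 0, 0, 0, 0]
    - [0, 0, 0, 0, 0, 0, 0]
    - [0, 0, 0, 0, 0, 0, 0]
    - [0, 0, 0, 0, 0, 0, 0]
    - [0, 0, 0, 0, 0, 0, 0]
    - [0, 0, 0, 0, 0, 0, 0]

```text
time_s: 34.7
tcp_pos: [0.4427, 0.4022, 0.0084]
eef_rot: [-0.0, 0.991, -0.132, 0.0]
force: [-0.2, 0.3, 2.4]
grip_width: 0.276
gripper_force: 29.9
```

Call:
drive_tool:
  deltas:
    - [0, 0, 0, 0, 0, 0, 0]
    - [0, 0, 0, -0.2, 0, 0, 0]
    - [0, 0, 0, -0.5, 0, 0, 0]
    - [0, 0, 0, -0.9, 0, 0, 0]
    - [0, 0, 0, -0.9, 0, 0, 0]
    - [0, 0, 0, -0.9, 0, 0, 0]
    - [0, 0, 0, -0.9, 0, 0, 0]
    - [0, 0, 0, 0, 0, 0, -0.87]
    - [0, 0, 0, 0, 0, 0, -0.87]
    - [0, 0, 0, 0, 0, 0, -0.87]
    - [0, 0, 0, 0, 0, 0, -0.87]
    - [0, 0, 0, 0, 0, 0, -0.86]

```text
time_s: 35.9
tcp_pos: [0.4421, 0.4017, 0.1159]
eef_rot: [-0.0, 0.995, 0.097, 0.0]
force: [-0.3, 1.2, -1.0]
grip_width: 0.277
gripper_force: 29.9
```

```bash
python3 -c "
from h import *
p=place(.105); plan(p[0],p[1],.113,TY)"
```

```text
at [0.4421 0.4017 0.1159] psi 0.193 toolz [ 0.  0. -1.] turn 0.05 total [-1.01 22.54  0.12] rows 23 each [-0.044  0.98   0.005] t 35.9
```

Call:
drive_tool:
  deltas:
    - [0, -0.04, 0.98, 0, 0, 0, 0.05]
    - [0, -0.04, 0.98, 0, 0, 0, 0]
    - [0, -0.04, 0.98, 0, 0, 0, 0]
    - [0, -0.04, 0.98, 0, 0, 0, 0]
    - [0, -0.04, 0.98, 0, 0, 0, 0]
    - [0, -0.04, 0.98, 0, 0, 0, 0]
    - [0, -0.04, 0.98, 0, 0, 0, 0]
    - [0, -0.04, 0.98, 0, 0, 0, 0]
    - [0, -0.04, 0.98, 0, 0, 0, 0]
    - [0, -0.04, 0.98, 0, 0, 0, 0]
    - [0, -0.04, 0.98, 0, 0, 0, 0]
    - [0, -0.04, 0.98, 0, 0, 0, 0]

```text
time_s: 37.1
tcp_pos: [0.4844, 0.1096, 0.1159]
eef_rot: [-0.0, 0.996, 0.092, 0.0]
force: [0.6, -0.3, -1.4]
grip_width: 0.282
gripper_force: 29.9
```

Call:
drive_tool:
  deltas:
    - [0, -0.04, 0.98, 0, 0, 0, 0]
    - [0, -0.04, 0.98, 0, 0, 0, 0]
    - [0, -0.04, 0.98, 0, 0, 0, 0]
    - [0, -0.04, 0.98, 0, 0, 0, 0]
    - [0, -0.04, 0.98, 0, 0, 0, 0]
    - [0, -0.04, 0.98, 0, 0, 0, 0]
    - [0, -0.04, 0.98, 0, 0, 0, 0]
    - [0, -0.04, 0.98, 0, 0, 0, 0]
    - [0, -0.04, 0.98, 0, 0, 0, 0]
    - [0, -0.04, 0.98, 0, 0, 0, 0]
    - [0, -0.04, 0.98, 0, 0, 0, 0]
    - [0, 0, 0, 0, 0, 0, 0]

```text
time_s: 38.3
tcp_pos: [0.5237, -0.1588, 0.1162]
eef_rot: [0.001, 0.996, 0.091, 0.001]
force: [-0.5, 1.0, -0.9]
grip_width: 0.279
gripper_force: 29.9
```

Call:
drive_tool:
  deltas:
    - [0, 0, 0, 0, 0, 0, 0]

```text
time_s: 38.4
tcp_pos: [0.5229, -0.1564, 0.1156]
eef_rot: [-0.0, 0.996, 0.091, 0.0]
force: [-0.1, 1.3, -0.4]
grip_width: 0.277
gripper_force: 29.9
```

```bash
python3 -c "
from h import *
p=place(.105); plan(p[0],p[1],.034,TY)"
```

```text
at [ 0.5229 -0.1564  0.1156] psi 0.183 toolz [ 0.  0. -1.] turn -0.05 total [-0.01  0.    3.26] rows 4 each [-0.004  0.     0.816] t 38.4
```

Call:
drive_tool:
  deltas:
    - [0, 0, 0, 0.8, 0, 0, -0.05]
    - [0, 0, 0, 0.8, 0, 0, 0]
    - [0, 0, 0, 0.7, 0, 0, 0]
    - [0, 0, 0, 0.4, 0, 0, 0]
    - [0, 0, 0, 0.3, 0, 0, 0]
    - [0, 0, 0, 0.2, 0, 0, 0]
    - [0, 0, 0, 0.08, 0, 0, 0]
    - [0, 0, 0, 0, 0, 0, 0]
    - [0, 0, 0, 0, 0, 0, 0]

```text
time_s: 39.3
tcp_pos: [0.5236, -0.1565, 0.0338]
eef_rot: [0.0, 0.996, 0.095, 0.0]
force: [-0.4, -0.0, -0.0]
grip_width: 0.279
gripper_force: 29.9
```

Call:
drive_tool:
  deltas:
    - [0, 0, 0, 0.04, 0, 0, 0]
    - [0, 0, 0, 0.03, 0, 0, 0]
    - [0.3, 0, 0, 0, 0, 0, 0]
    - [0.36, 0, 0, 0, 0, 0, 0]
    - [0.5, 0, 0, 0, 0, 0, 0]
    - [0.5, 0, 0, 0, 0, 0, 0]
    - [0.5, 0, 0, -0.3, 0, 0, 0]
    - [0.5, 0, 0, -0.8, 0, 0, 0]
    - [0.5, 0, 0, -1, 0, 0, 0]
    - [0.5, 0, 0, -1, 0, 0, 0]
    - [0.5, 0, 0, -1, 0, 0, 0]

```text
time_s: 40.4
tcp_pos: [0.523, -0.1563, 0.1354]
eef_rot: [0.0, 0.996, 0.095, 0.0]
force: [0.6, 0.1, -0.0]
grip_width: 0.501
gripper_force: 0.0
```

Call:
drive_tool:
  deltas:
    - [0.5, -0.9, 0, -0.9, 0, 0, 0]
    - [0.5, -0.9, 0, -0.9, 0, 0, 0]
    - [0.5, -0.9, 0.5, -0.9, 0, 0, 0]
    - [0.5, -0.9, 0.5, -0.9, 0, 0, 0]
    - [0.5, 0, 0.5, -0.9, 0, 0, 0]
    - [0.5, 0, 0, -0.9, 0, 0, 0]
    - [0.5, 0, 0, 0, 0, 0, 0]
    - [0.5, 0, 0, 0, 0, 0, 0]

```text
time_s: 41.2
tcp_pos: [0.4418, -0.2101, 0.2692]
eef_rot: [0.0, 0.996, 0.095, 0.0]
force: [0.2, -0.5, 0.2]
grip_width: 0.5
gripper_force: 0.0
```

```bash
python3 -c "
from h import *
snap('wrist','w9');snap('side','s9');s=snap('top','t9');print(s['tcp_pos'],s['time_s'])
c,n=np.cos(TY),np.sin(TY)
for y in(.105,.035,-.035,-.105):
  p=place(y);print(proj('w9',[[p[0]+c*l,p[1]+n*l,.0365] for l in(-.078,.038,.13)]).round(0).tolist())
a=cv2.imread('pics/w9.png')[:300];b=cv2.resize(cv2.imread('pics/s9.png')[95:210,200:400],None,fx=2.5,fy=2.5)
o=np.zeros((595,640,3),np.uint8);o[:300]=a;o[305:592,:500]=b;cv2.imwrite('pics/v9.png',o)"
```

```text
[ 0.44095995 -0.20943043  0.26743514] 41.3
[[287.0, 162.0], [285.0, 72.0], [283.0, -12.0]]
[[338.0, 163.0], [340.0, 72.0], [342.0, -12.0]]
[[389.0, 163.0], [395.0, 72.0], [401.0, -11.0]]
[[439.0, 163.0], [450.0, 72.0], [459.0, -11.0]]Traceback (most recent call last):
  File "<string>", line 8, in <module>
    o=np.zeros((595,640,3),np.uint8);o[:300]=a;o[305:592,:500]=b;cv2.imwrite('pics/v9.png',o)
                                               ~^^^^^^^^^^^^^^
ValueError: could not broadcast input array from shape (288,500,3) into shape (287,500,3)
```

```bash
python3 -c "
from h import *
a=cv2.imread('pics/w9.png')[:300];b=cv2.resize(cv2.imread('pics/s9.png')[95:210,200:400],None,fx=2.5,fy=2.5)
o=np.zeros((600,640,3),np.uint8);o[:300]=a;o[305:305+len(b),:500]=b;cv2.imwrite('pics/v9.png',o)
A=cv2.imread('pics/top0.png').astype(int);B=cv2.imread('pics/t9.png').astype(int);d=abs(A-B).max(2)
for n,(x0,x1,y0,y1) in dict(file=(266,297,150,226),screw=(309,328,150,226),stone=(185,213,97,148)).items(): print(n,d[y0:y1,x0:x1].mean(),np.percentile(d[y0:y1,x0:x1],99))"
```

```text
file 7.639643463497453 9.0
screw 7.369113573407202 9.0
stone 7.419467787114846 9.0
```

View pics/v9.png

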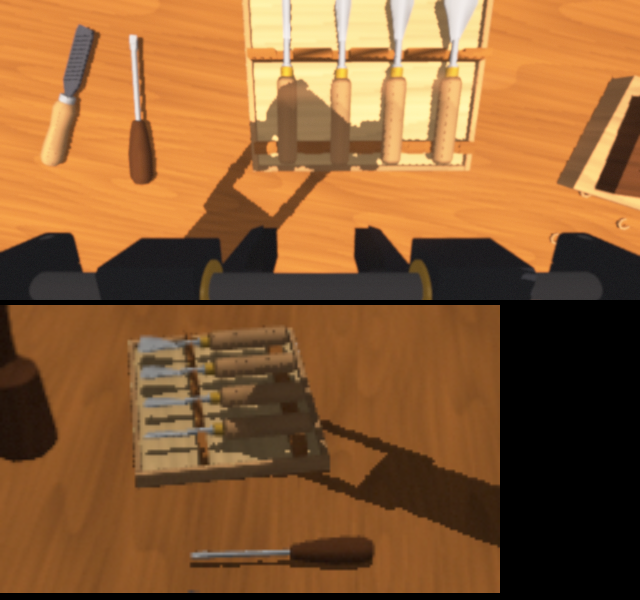

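The four ferrules are at (287,72), (342,73), (397,72) and (453,72), within 3 px of prediction. All four gouges sit in their notches in order. The file, screwdriver and stone are unchanged in the top view.

```bash
python3 -c "
from station import bot
print(bot.sign_off())"
```

```text
the job is handed in; nothing more can be done
None
```

All four gouges are in the tray, narrowest leftmost to widest rightmost, each seated in its own notches. The file, screwdriver and stone did not move, and the job is handed in at about 41 s; sign-off returned no verdict.

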